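# Restock the spice carousel by feel

## Robot

A 6-joint arm with a two-finger parallel gripper is mounted at the origin on the work surface. World frame = base frame: x ahead of the robot, y to its left, z up, the work surface at z = 0. Lengths are in mm, angles in rad, forces in N, time in s.
With the tool pointing down it reaches from about 325 to 850 mm from the base axis. Payload 15.5 kg.
Tool frame: the origin (TCP) lies at the very end of the fingers, on their centre line; the grasp point (between the pads) lies 19 mm behind it; z points along the fingers, x is the direction in which the jaws open and shut, and the axes are right-handed (so a half turn about z gives the same grasp; the last joint's range is limited). The gripper opens to 91 mm and grips with 3 to 60 N. Pads are 32 mm wide; open, the fingers measure 118 mm over their backs; the gripper's body (76 mm by 178 mm) begins 60 mm behind the grasp point.
Start: joints at [-0.096, 0.494, 1.345, -0, 1.302, -0.096], TCP at [625.001, 0.003, 213.915] pointing down, gripper open.
Joint ranges: [-2.91, 2.91], [-0.82, 2.16], [0.22, 2.67], [-1.22, 4.37], [0.12, 2.79], [-3.08, 3.08]. Speed limits (rad/s): [1.89, 1.89, 2.57, 3.01, 3.01, 3.01].

## Interface

Orientations are given as a unit quaternion [w, x, y, z].
In Python, from cell import r gives the robot as it stands. The module is installed in compiled form; this text tells all that it offers. Calls block until the motion is done:
- r.move_pose(position, orientation): joint-space move of the TCP to a pose.
- r.movel(position, rot=None, velocity=150, f_stop=None): straight line of the TCP; rot=None keeps the orientation; velocity is the mean speed in mm/s. With f_stop (N) it stops when the force on the tool has changed by that much, and returns True; else False.
- r.movej(angles): joint-space move.
- r.ungrasp() and r.gripper_close(grasp_force=None): open the fingers fully, or close them until they stop; grasp_force is the grip in N (None keeps the last).
- r.pause(seconds).
- r.solve_ik(position, orientation): joint angles nearest the present ones, or None.
- r.snapshot(name): name is "scene" or "side" or "wrist"; returns a dict with "color" (384x512x3 uint8, red, green, blue), "fx", "fy", "cx", "cy" (pixels), "origin" and "rotation" of the camera in the world; the wrist camera has in their place "T_tool_cam" (4x4, takes a point from camera to tool coordinates, whose origin is the TCP and whose axes are the tool frame's). Camera axes: x right, y up, looking along -z (the intrinsics and any distortion apply to the point x, -y, -z); pixel columns grow to the right and rows downward; lengths in mm; the calibration is good to about 2 mm. A picture is of the moment at which its call begins: read the wrist's pose just before it. There is no depth.
A pose or a line that the arm cannot do raises r.Unreachable and nothing moves.
- r.close_job(): hands the job in, once; it reports no verdict.
Readings, each from a call of its own:
- r.current_time_s(): time.
- r.current_qpos(): joint angles.
- r.current_qd(): joint speeds.
- r.current_tau(): joint torques, N m.
- r.current_ee_pos(): TCP position.
- r.current_orientation(): TCP orientation.
- r.current_force(): force on the tool from outside, world axes, zero at the start.
- r.current_torque(): the same for the moment, N m.
- r.current_gripper_width(): finger opening in mm.
Only numpy, scipy, OpenCV 4.12 (cv2) and the standard library are available. Lean on these libraries where they do the work, as an engineer would, in place of code of your own. Each camera call takes 0.05 s, during which the arm holds its last target. There are 200 camera calls.

## Task

Lift each steel shaker standing on the spice carousel to feel its weight: stand those less than half full upright in the steel refill tray and leave the others on the carousel. Fill every empty bay of the carousel with a full spare from the oval board, so that each of the four black pads has one upright shaker on it, and leave spares not needed on the board. Finish with the carousel turned, by pushing its gallery posts, so that the salt crock faces the front (the robot's side); knock no shaker over, and leave the small glass jar and the ramekin beside the carousel where they are.

Things in the scene. Friction and masses are not known exactly. Their poses are not given: they have to be found in the camera images.
- counter (a point): a fixed point on the counter top; its axes are the world's (x away from the robot). The front is the robot's side, towards -x.
- carousel_axis (a point): spice carousel: wooden turntable 310 mm across, flat top 45 mm above the counter. It turns either way with light friction (about 1 N at the edge) and stays where it is left. The point is the middle of its top and turns with it; its -x axis points to the salt crock, z is up. Five places lie at radius 95 mm, 72 degrees apart: the salt crock and four bays
- post_1 (a point): foot of one of five wooden gallery posts, 14 mm thick, standing 48 mm above the carousel top at radius 138 mm from the axis, 72 degrees apart, each midway between two neighbouring places (36 degrees from the crock or bay on either side). Pushing a post sideways turns the carousel. This one is the next anticlockwise from the crock; the point is on the carousel top
- salt (a point): the salt crock, fixed to the carousel: white pot 80 mm wide with a flat wooden lid and knob, 70 mm high in all; the point is at the centre of its foot, on the carousel top, 95 mm from the axis
- bay_1 (a point): a bay: round black rubber pad 70 mm across, flush with the carousel top, for one shaker; the point is its centre, on the carousel top (bays 1 to 4 follow the salt crock anticlockwise seen from above)
- bay_2 (a point): a bay: round black rubber pad 70 mm across, flush with the carousel top, for one shaker; the point is its centre, on the carousel top
- bay_3 (a point): a bay: round black rubber pad 70 mm across, flush with the carousel top, for one shaker; the point is its centre, on the carousel top
- bay_4 (a point): a bay: round black rubber pad 70 mm across, flush with the carousel top, for one shaker; the point is its centre, on the carousel top
- shaker_a_mid (a point): upright steel shaker with domed lid, 58 mm in diameter, 84 mm high; the point is at its centre, 42 mm above its foot, z is up. It stands in one of the bays at the start, may be absent; how full it is cannot be seen. A shaker weighs about 100 g empty and 700 g full, so about 400 g half full
- shaker_b_mid (a point): upright steel shaker with domed lid, 58 mm in diameter, 84 mm high; the point is at its centre, 42 mm above its foot, z is up. As shaker_a: in a bay at the start, fill unknown
- shaker_c_mid (a point): upright steel shaker with domed lid, 58 mm in diameter, 84 mm high; the point is at its centre, 42 mm above its foot, z is up. As shaker_a: in a bay at the start, fill unknown
- shaker_d_mid (a point): upright steel shaker with domed lid, 58 mm in diameter, 84 mm high; the point is at its centre, 42 mm above its foot, z is up. As shaker_a: in a bay at the start, may be absent, fill unknown
- spare_1_mid (a point): upright steel shaker with domed lid, 58 mm in diameter, 84 mm high; the point is at its centre, 42 mm above its foot, z is up. A full spare (600 to 700 g), looking like the others, on the oval wooden board at the start
- spare_2_mid (a point): upright steel shaker with domed lid, 58 mm in diameter, 84 mm high; the point is at its centre, 42 mm above its foot, z is up. A full spare (600 to 700 g), looking like the others, on the oval wooden board at the start
- spare_3_mid (a point): upright steel shaker with domed lid, 58 mm in diameter, 84 mm high; the point is at its centre, 42 mm above its foot, z is up. A full spare (600 to 700 g), looking like the others, on the oval wooden board at the start
- spare_4_mid (a point): upright steel shaker with domed lid, 58 mm in diameter, 84 mm high; the point is at its centre, 42 mm above its foot, z is up. A full spare (600 to 700 g), looking like the others, on the oval wooden board at the start, may be absent
- tray_in (a point): refill tray: rectangular open steel tray, fixed, 176 mm (its x) by 325 mm (its y), walls 4 mm thick and 40 mm high above the counter; the point is the centre of its inner floor, about 4 mm above the counter; empty at the start
- board_top (a point): oval wooden board, fixed, 140 mm (x) by 350 mm (y), 12 mm thick; the point is the centre of its top
- glass_jar_mid (a point): bystander, not to be disturbed: small glass jar with green cap, 38 mm by 75 mm high, beside the carousel (37 mm up)
- ramekin_mid (a point): bystander, not to be disturbed: white ramekin 76 mm wide, 40 mm high, beside the carousel (20 mm up)
Not all that is in view belongs to the job. Leave any blue look-alike of the part that bears spare_4_mid alone. Leave any blue look-alike of the part that bears shaker_a_mid alone.

How it is judged (in metres and radians):
At the end, for the whole second after the job is handed in: Each bay: one upright shaker of at least 335 g, at rest within 25 mm of the pad centre. Other carousel shakers (under 470 g) upright in the tray, unused spares upright on the board. Salt crock towards -x within 0.17 rad, carousel still (horizontal distance between any of shaker_a_mid, shaker_b_mid, shaker_c_mid, shaker_d_mid, spare_1_mid, spare_2_mid, spare_3_mid, spare_4_mid and bay_1 below 0.025 m and horizontal distance between any of shaker_a_mid, shaker_b_mid, shaker_c_mid, shaker_d_mid, spare_1_mid, spare_2_mid, spare_3_mid, spare_4_mid and bay_2 below 0.025 m and horizontal distance between any of shaker_a_mid, shaker_b_mid, shaker_c_mid, shaker_d_mid, spare_1_mid, spare_2_mid, spare_3_mid, spare_4_mid and bay_3 below 0.025 m and horizontal distance between any of shaker_a_mid, shaker_b_mid, shaker_c_mid, shaker_d_mid, spare_1_mid, spare_2_mid, spare_3_mid, spare_4_mid and bay_4 below 0.025 m and ((contact force between shaker_a and base above 3.3 N and horizontal distance between shaker_a_mid and carousel_axis above 0.06 m) or contact force between shaker_a and tray between 0.3 and 4.6 N) and ((contact force between shaker_b and base above 3.3 N and horizontal distance between shaker_b_mid and carousel_axis above 0.06 m) or contact force between shaker_b and tray between 0.3 and 4.6 N) and ((contact force between shaker_c and base above 3.3 N and horizontal distance between shaker_c_mid and carousel_axis above 0.06 m) or contact force between shaker_c and tray between 0.3 and 4.6 N) and ((contact force between shaker_d and base above 3.3 N and horizontal distance between shaker_d_mid and carousel_axis above 0.06 m) or contact force between shaker_d and tray between 0.3 and 4.6 N) and ((contact force between spare_1 and base above 3.3 N and horizontal distance between spare_1_mid and carousel_axis above 0.06 m) or contact force between spare_1 and board above 1 N) and ((contact force between spare_2 and base above 3.3 N and horizontal distance between spare_2_mid and carousel_axis above 0.06 m) or contact force between spare_2 and board above 1 N) and ((contact force between spare_3 and base above 3.3 N and horizontal distance between spare_3_mid and carousel_axis above 0.06 m) or contact force between spare_3 and board above 1 N) and ((contact force between spare_4 and base above 3.3 N and horizontal distance between spare_4_mid and carousel_axis above 0.06 m) or contact force between spare_4 and board above 1 N) and angle between each of shaker_a_mid, shaker_b_mid, shaker_c_mid, shaker_d_mid, spare_1_mid, spare_2_mid, spare_3_mid, spare_4_mid's own z axis and vertical below 0.15 rad and linear speed of each of shaker_a, shaker_b, shaker_c, shaker_d, spare_1, spare_2, spare_3, spare_4 below 0.02 m/s and angle between the x axis of carousel_axis and the x axis of counter, either way round below 0.17 rad and world x of salt below 0.55 m and angular speed of carousel below 0.05 rad/s); the robot touches nothing.
It fails at once if a shaker is knocked over (angle between any of shaker_a_mid, shaker_b_mid, shaker_c_mid, shaker_d_mid, spare_1_mid, spare_2_mid, spare_3_mid, spare_4_mid's own z axis and vertical above 1 rad).
It fails at once if the glass jar or the ramekin is moved by more than 40 mm (distance of any of glass_jar_mid, ramekin_mid from where it was at the start of the episode above 0.04 m).
Of shaker_a, shaker_d, spare_4 only 1 to 3 are there at a start; the rules pass over those that are not, and their reading is None.
At some moment in a run one of shaker_a, shaker_b, shaker_c, shaker_d, spare_1, spare_2, spare_3, spare_4 may be knocked a few centimetres aside while the robot is not near it.
It also fails if it takes over 210 s, if anything falls off the work surface, if the arm or the gripper's body presses on something with over 40 N, if the wrist force passes 120 N, or if a joint passes its speed limit or range.

## Working session

There is one attempt and no reset: what is moved stays moved. The work goes in short steps, each a Python script; the robot and the scene stay as the last script left them, time stands still between calls to the robot, and variables do not carry over. Pictures are saved under pics/ and viewed, about 12 in all and at most 16, crops included, and the job is handed in when it is done.

```bash
ls; mkdir -p pics; python3 - <<'E'
from cell import r
import cv2,numpy as np
for n in ("scene","side"):
    s=r.snapshot(n); cv2.imwrite(f"pics/{n}0.png",s["color"][:,:,::-1])
    print(n,{k:(np.round(v,4).tolist() if k!='color' else 0) for k,v in s.items()})
s=r.snapshot("wrist");cv2.imwrite("pics/wrist0.png",s["color"][:,:,::-1]);print({k:np.round(v,4).tolist() for k,v in s.items() if k!='color'})
print(r.current_orientation(),r.current_force(),r.current_time_s())
E
```

```text
pics
scene {'color': 0, 'fx': 426.5876, 'fy': 426.5876, 'cx': 253.8476, 'cy': 193.5342, 'origin': [1089.7008, -538.3522, 1012.2712], 'rotation': [0.8523, 0.3158, 0.1405, 0.3927]}
side {'color': 0, 'fx': 360.9073, 'fy': 360.9073, 'cx': 255.1987, 'cy': 186.6778, 'origin': [96.7769, -427.029, 724.3217], 'rotation': [0.868, 0.3238, -0.1289, -0.3536]}
{'fx': 277.5761, 'fy': 277.5761, 'cx': 253.6042, 'cy': 190.5545, 'T_tool_cam': [[1.0, 0.0009, -0.0005, 1.0844], [0.0007, -0.9662, -0.2579, -72.351], [-0.0007, 0.2579, -0.9662, -171.4867], [0.0, 0.0, 0.0, 1.0]]}
[-3.53303134e-05  9.99999899e-01  1.24290214e-05 -4.48516119e-04] [-0.41567355  0.00495715 -0.11766781] 0.15
```

View pics/scene0.png

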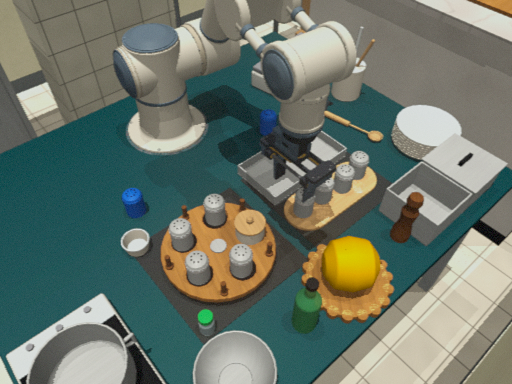

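View pics/side0.png

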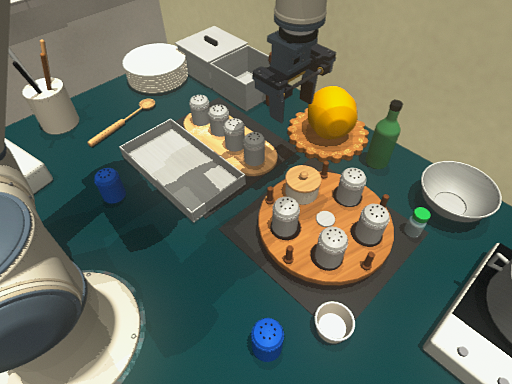

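```bash
cat > h.py <<'E'
from cell import r
import cv2, numpy as np
from scipy.spatial.transform import Rotation as R
def cam(name):
    """snapshot with camera pose resolved to world (adds R,t)"""
    if name=='wrist':
        p=np.array(r.current_ee_pos());q=np.array(r.current_orientation())
        s=r.snapshot(name);T=np.array(s['T_tool_cam']);Rt=R.from_quat(np.roll(q,-1)).as_matrix()
        s['R']=Rt@T[:3,:3];s['t']=Rt@T[:3,3]+p
    else:
        s=r.snapshot(name);s['R']=R.from_quat(np.roll(s['rotation'],-1)).as_matrix();s['t']=np.array(s['origin'])
    return s
def plane(s,uv,z):
    uv=np.atleast_2d(uv).astype(float)
    d=np.c_[(uv[:,0]-s['cx'])/s['fx'],-(uv[:,1]-s['cy'])/s['fy'],-np.ones(len(uv))]@s['R'].T
    return s['t']+d*((z-s['t'][2])/d[:,2])[:,None]
def proj(s,P):
    c=(np.atleast_2d(P)-s['t'])@s['R']
    return np.c_[s['cx']+s['fx']*c[:,0]/-c[:,2],s['cy']-s['fy']*c[:,1]/-c[:,2]]
def save(s,n): cv2.imwrite(f'pics/{n}.png',s['color'][:,:,::-1])
def down(yaw):
    """tool z down, jaw (tool x) axis at angle yaw in world"""
    c,s=np.cos(yaw),np.sin(yaw)
    return np.roll(R.from_matrix(np.array([[c,s,0],[s,-c,0],[0,0,-1]])).as_quat(),1)
E
python3 - <<'E'
from h import *
a=cam('scene');b=cam('side');np.set_printoptions(precision=1,suppress=True)
print(proj(a,[625,0,214]),proj(b,[625,0,214]))
for nm,ua,ub,z in [('axis',[[218,246]],[[325,219]],45),
 ('shk',[[214,200],[181,228],[197,261],[241,253]],[[286,202],[332,234],[376,211],[352,174]],126),
 ('salt',[[250,215]],[[304,175]],115),
 ('spare',[[360,157],[345,171],[325,183],[305,195]],[[199,100],[219,111],[235,123],[254,139]],93),
 ('tray bottom corners z40',[[238,167],[285,200]],[[122,151],[194,214],[244,181],[173,120]],40),
 ('jar',[[205,316]],[[421,214]],75),('ramekin',[[136,239]],[[335,316]],40)]:
    print(nm,'\n',plane(a,ua,z)[:,:2],'\n',plane(b,ub,z)[:,:2])
E
```

```text
[[293.2 186.7]] [[291.6 109.2]]
axis 
 [[ 548.6 -189.3]] 
 [[ 549.2 -187.6]]
shk 
 [[ 470.1 -136.8]
 [ 489.6 -257. ]
 [ 595.3 -283.1]
 [ 646.4 -188.2]] 
 [[ 471.2 -130.9]
 [ 476.6 -248.5]
 [ 586.3 -277.1]
 [ 636.6 -180.6]]
salt 
 [[565.2 -90.4]] 
 [[ 565.6 -100.9]]
spare 
 [[599.9 322.5]
 [609.5 242.5]
 [604.  161.9]
 [598.7  85.2]] 
 [[590.3 320.2]
 [598.2 239.7]
 [595.  168.7]
 [586.6  85.7]]
tray bottom corners z40 
 [[351.2  41.9]
 [545.8  62.2]] 
 [[335.3 347.8]
 [344.   38.8]
 [499.   32.3]
 [514.3 359.1]]
jar 
 [[ 698.9 -340.8]] 
 [[ 692.2 -338.9]]
ramekin 
 [[ 382.4 -344.4]] 
 [[ 387.2 -342. ]]
```

View pics/wrist0.png

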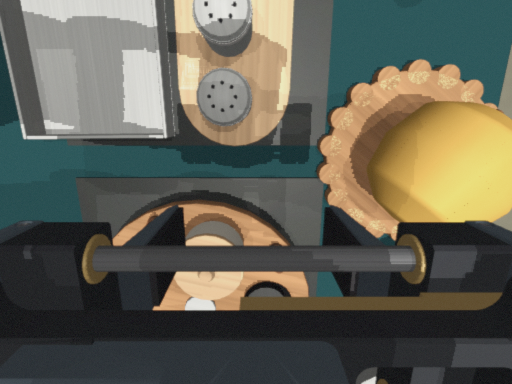

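```bash
python3 - <<'E'
from h import *
np.set_printoptions(precision=1,suppress=True)
r.move_pose([549,-330,330],down(0))
s=cam('wrist');save(s,'w1');np.savez('w1.npz',**{k:v for k,v in s.items()})
print(r.current_ee_pos(),r.current_qpos(),r.current_time_s())
print(proj(s,[[549,-188,45],[565,-97,115]]))
a=cam('scene');b=cam('side')
print('lemon',plane(a,[[351,240]],120),plane(b,[[333,87]],120))
E
```

```text
[ 549.5 -328.7  329.5] [-0.6  0.4  1.1  0.   1.6 -0.6] 1.6417
[[252.6  70.1]
 [265.7 -21.4]]
lemon [[793.3  49.8 120. ]] [[885.2  64.5 120. ]]
```

View pics/w1.png

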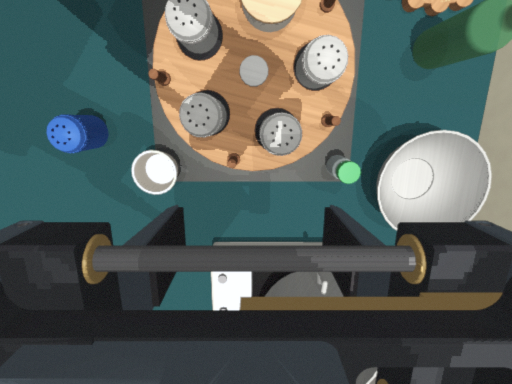

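```bash
python3 - <<'E'
from h import *
np.set_printoptions(precision=1,suppress=True)
s=dict(np.load('w1.npz'))
C=plane(s,[[254,70]],45)[0];print(C)
P=plane(s,[[153,74],[232,163],[335,123],[331,3]],93)[:,:2]-C[:2]
print(np.hypot(*P.T),np.degrees(np.arctan2(P[:,1],P[:,0])))
S=plane(s,[[186,15],[202,113],[281,130],[328,58]],127)[:,:2]-C[:2]
print(S+C[:2],np.hypot(*S.T),np.degrees(np.arctan2(S[:,1],S[:,0])))
# plan check: push arc
q=[]
for a in range(90,225,15):
    t=np.radians(a); 
    print(a,[None if (k:=r.solve_ik([C[0]+142*np.cos(t),C[1]+142*np.sin(t),62],down(t+o))) is None else np.round(k,2)[[0,5]] for o in (0,-np.pi/2,np.pi)])
E
```

```text
[ 551.1 -187.9   45. ]
[138.8 139.  139.2 123.1] [-174.9 -103.6  -33.8   36.3]
[[ 469.8 -139.4]
 [ 483.6 -252. ]
 [ 586.6 -273.6]
 [ 642.6 -186.4]] [94.7 93.2 92.8 91.4] [ 149.2 -136.5  -67.5    0.9]
90 [array([-0.2, -1.8]), array([-0.2, -0.2]), array([-0.2,  1.4])]
105 [array([-0.2, -2. ]), array([-0.2, -0.5]), array([-0.2,  1.1])]
120 [array([-0.3, -2.4]), array([-0.3, -0.8]), array([-0.3,  0.8])]
135 [array([-0.3, -2.7]), array([-0.3, -1.1]), array([-0.3,  0.5])]
150 [array([-0.4, -3. ]), array([-0.4, -1.4]), array([-0.4,  0.1])]
165 [array([-0.5,  2.9]), array([-0.5, -1.8]), array([-0.5, -0.2])]
180 [array([-0.6,  2.6]), array([-0.6, -2.1]), array([-0.6, -0.6])]
195 [array([-0.6,  2.3]), array([-0.6, -2.5]), array([-0.6, -0.9])]
210 [array([-0.7,  1.9]), array([-0.7, -2.8]), array([-0.7, -1.2])]
```

```bash
cat >> h.py <<'E'
C=np.array([551.,-188.])
def polar(rad,a,z): t=np.radians(a); return [C[0]+rad*np.cos(t),C[1]+rad*np.sin(t),z]
E
python3 - <<'E'
from h import *
np.set_printoptions(precision=1,suppress=True)
Y=lambda a:down(np.radians(a)+np.pi)
r.gripper_close(20)
r.move_pose(polar(148,98,200),Y(98))
r.movel(polar(148,98,68),f_stop=8)
print(r.current_ee_pos(),r.current_force())
for a in np.append(np.arange(106,200,10),[202,206.7]):
    r.movel(polar(145,a,68),Y(a),velocity=70)
    f=r.current_force()
print(f,r.current_ee_pos())
r.movel(polar(146,203,68),Y(203),velocity=60)
r.movel(polar(146,203,230),velocity=250)
r.move_pose([549,-420,330],down(0)); s=cam('wrist');save(s,'w2');np.savez('w2.npz',**s)
print(r.current_time_s(),proj(s,[polar(138,216+72*k,93) for k in range(5)]+[polar(95,180,100),polar(0,0,45)]))
E
```

```text
[530.9 -41.6  68.7] [ 0.1 -0.7 -0.6]
[ 0.1  0.3 -0.3] [ 421.2 -252.6   67.9]
13.6583 [[ 171.9   57. ]
 [ 285.5   96.3]
 [ 363.6  -12.5]
 [ 292.3 -144.3]
 [ 161.8  -90.8]
 [ 178.8  -15.1]
 [ 254.9    2.5]]
```

View pics/w2.png

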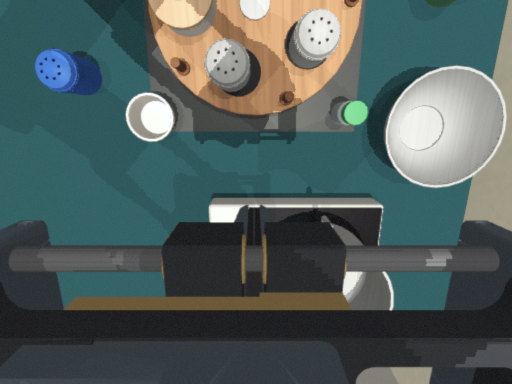

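```bash
python3 - <<'E'
from h import *
np.set_printoptions(precision=1,suppress=True)
r.ungrasp()
r.move_pose([551,-300,430],down(0)); s=cam('wrist');save(s,'w3');np.savez('w3.npz',**s)
print(r.current_time_s(),proj(s,[polar(138,216+72*k,93) for k in range(5)]+[polar(95,180+72*k,128) for k in range(5)]+[polar(0,0,45)]))
b=cam('side');save(b,'side3')
E
```

```text
15.7667 [[191.1 140.2]
 [275.9 167.6]
 [332.5  92.7]
 [279.2   6.6]
 [185.4  41. ]
 [193.8  91. ]
 [235.5 147.4]
 [299.  126.5]
 [302.1  53. ]
 [233.5  28.3]
 [252.9  94.8]]
```

View pics/w3.png

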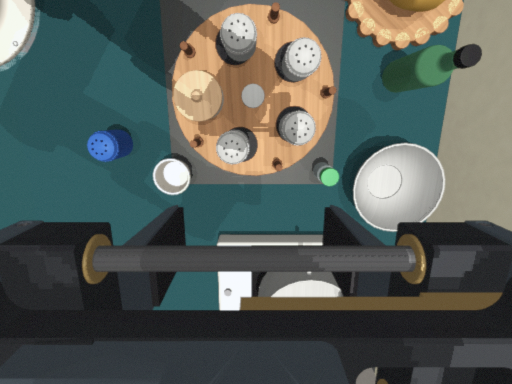

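```bash
cat >> h.py <<'E'
def shakers(s,z=125,mn=150):
    """dark-dotted lids are hard; use hand pixels"""
E
python3 - <<'E'
from h import *
np.set_printoptions(precision=1,suppress=True)
s=dict(np.load('w3.npz'))
c=plane(s,[[253,95.5]],45)[0,:2]
P=plane(s,[[195,141],[277,166],[330,91],[275,8],[184,46]],88)[:,:2]-c
a=np.degrees(np.arctan2(P[:,1],P[:,0]))%360
print(c,np.hypot(*P.T),a, a-(216+72*np.arange(5))%360)
S=plane(s,[[235,148],[297,127],[302,56],[238,31]],127)[:,:2]-c
print(S+c,np.hypot(*S.T),np.degrees(np.arctan2(S[:,1],S[:,0]))%360)
im=s['color'][0:190,160:350,::-1];cv2.imwrite('pics/c3.png',cv2.resize(im,None,fx=3.1,fy=3.1,interpolation=cv2.INTER_CUBIC))
E
```

```text
[ 551.2 -189.2] [133.8 135.6 134.7 136.9 138.5] [217.7 289.3   1.9  74.8 146.7] [1.7 1.3 1.9 2.8 2.7]
[[ 520.7 -279.4]
 [ 624.6 -244.7]
 [ 628.1 -136.2]
 [ 528.4 -101.1]] [95.3 92.  93.4 91. ] [251.3 322.9  34.6 104.5]
```

View pics/c3.png

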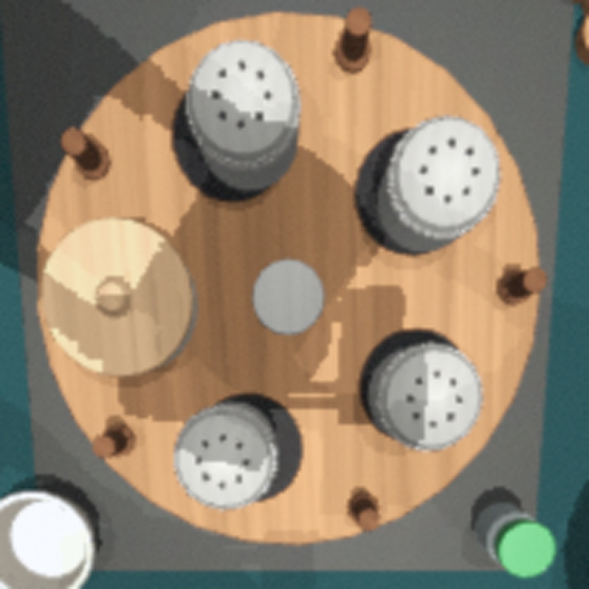

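```bash
cat >> h.py <<'E'
class Odd(Exception): pass
def best(pos,yaw):
    """downward orientation with jaw axis at yaw (mod pi), last joint nearest zero"""
    k=[(abs(q[5]),o.tolist()) for o in (down(yaw),down(yaw+np.pi)) if (q:=r.solve_ik(pos,o)) is not None]
    return np.array(min(k)[1])
def go(xy,z,yaw): 
    p=[*xy,z]; r.move_pose(p,best(p,yaw))
def pick(xy,foot,yaw,top=200,lift=45):
    """grasp a shaker with its foot at height foot; lifts, returns weight in N"""
    go(xy,top,yaw); r.pause(.2)
    if r.movel([*xy,foot+30],velocity=130,f_stop=8): r.movel([*xy,top]); raise Odd('hit on descent')
    r.gripper_close(30); w=r.current_gripper_width()
    if not 52<w<62: r.ungrasp(); r.movel([*xy,top]); raise Odd(f'width {w}')
    r.movel([*xy,foot+30+lift],velocity=80); r.pause(.5)
    f=-np.mean([r.current_force()[2] for _ in range(5)])
    return f,w
def place(xy,foot,yaw,top=200,tr=True):
    if tr: go(xy,top,yaw)
    r.movel([*xy,foot+42],velocity=200)
    r.movel([*xy,foot+30.5],velocity=40,f_stop=12)
    r.ungrasp(); r.movel([*xy,top],velocity=250)
TRAY=[(425,y) for y in (306,234,162,90)]
E
python3 - <<'E'
from h import *
import json
s=dict(np.load('w3.npz'))
S=plane(s,[[232.6,148.4],[299.4,125.8],[304.8,54.8],[238.4,31.3]],129)[:,:2]
D=S-C;print(S.round(1),np.hypot(*D.T),np.degrees(np.arctan2(D[:,1],D[:,0]))%360)
n=0;log=[]
for i,xy in enumerate(S):
    yaw=np.arctan2(*D[i][::-1])
    f0=r.current_force()[2]
    f,w=pick(xy,45,yaw); f+=f0
    print(i,'f0',round(f0,2),'weight',round(f,2),'w',w,r.current_time_s(),flush=True)
    if f<3.92:
        r.movel([*xy,200],velocity=200); place(TRAY[n],4,0); n+=1; log.append(i)
    else: place(xy,45,yaw,tr=False)
    json.dump(dict(light=log,n=n),open('state.json','w'))
go([551,-300],430,0);s=cam('wrist');save(s,'w4');np.savez('w4.npz',**s)
print(log,r.current_time_s())
go([590,60],400,0);s=cam('wrist');save(s,'w5');np.savez('w5.npz',**s)
cv2.imwrite('pics/w45.png',np.hstack([cv2.imread('pics/w4.png')[:210,100:480],cv2.imread('pics/w5.png')[:210,50:]]))
E
```

```text
[[ 516.7 -279.9]
 [ 628.2 -242.6]
 [ 632.1 -134.9]
 [ 529.1 -102. ]] [98.05330349 94.60545439 96.93083829 88.72120149] [249.55536129 324.71986451  33.22997245 104.27499881]
0 f0 -0.11 weight 5.88 w 57.78655185029402 20.7
1 f0 -0.68 weight 1.79 w 57.41895153207401 27.0333
2 f0 -0.59 weight 5.65 w 57.33186017053182 37.3833
3 f0 -0.26 weight 1.65 w 57.45322060369132 44.325
[1, 3] 51.2167
```

View pics/w45.png

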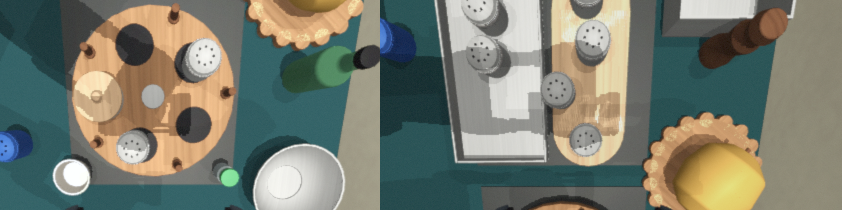

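```bash
python3 - <<'E'
from h import *
np.set_printoptions(precision=1,suppress=True)
s=dict(np.load('w4.npz'))
P=plane(s,[[234.5,44],[293,124.5]],45)[:,:2];D=P-C
print('pads',P,np.hypot(*D.T),np.degrees(np.arctan2(D[:,1],D[:,0]))%360)
im=s['color'][:210].astype(int)
m=((im.max(2)<60)&(np.ptp(im,2)<12)).astype(np.uint8)
n,l,st,ce=cv2.connectedComponentsWithStats(cv2.morphologyEx(m,cv2.MORPH_OPEN,np.ones((5,5))))
print([(st[i,4],ce[i],plane(s,ce[i],45)[0,:2]) for i in range(1,n) if st[i,4]>200])
print('salt',plane(s,[[196.5,97]],115)[0])
t=dict(np.load('w5.npz'))
print('spares',plane(t,[[228,88],[256,139],[262.5,38]],94)[:,:2])
print('board x edges',plane(t,[[223,60],[297,60]],12)[:,0], 'end',plane(t,[[258,166]],12),'tray edge',plane(t,[[217,100],[217,160],[125,161]],40))
cv2.imwrite('pics/c5.png',cv2.resize(t['color'][:190,100:330,::-1],None,fx=3,fy=3))
E
```

```text
pads [[ 517.7  -99.2]
 [ 629.3 -241.5]] [94.9 94.8] [110.6 325.6]
[(np.int32(745), array([233.8,  48.4]), array([ 516.2, -106.4])), (np.int32(290), array([284. , 121.9]), array([ 611.6, -236.6]))]
salt [ 457.5 -195.2  115. ]
spares [[550.4 175.9]
 [595.8  94.3]
 [605.8 249. ]]
board x edges [535.3 672.5] end [[600.7  33.7  12. ]] tray edge [[525.2 160.4  40. ]
 [521.3  50.4  40. ]
 [344.   48.8  40. ]]
```

View pics/c5.png

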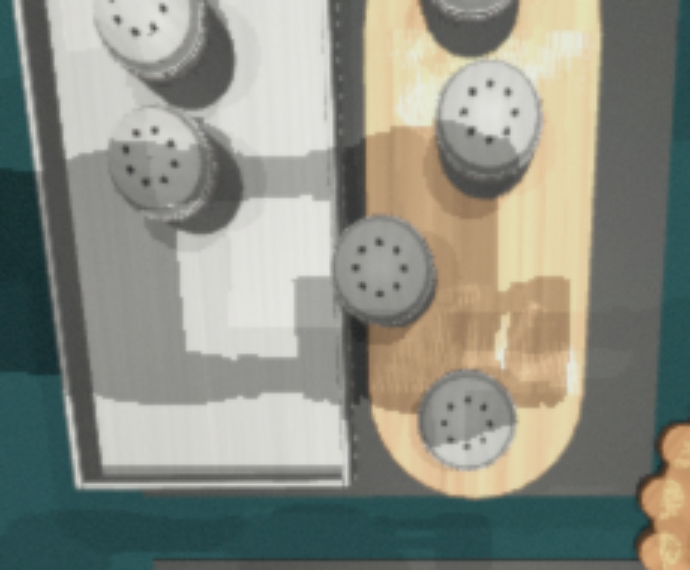

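```bash
python3 - <<'E'
from h import *
for xy,yaw,p in [((550.4,175.9),np.pi/2,(517.5,-100)),((605.8,247.5),0,(628.5,-242))]:
    d=np.array(p)-C
    f0=r.current_force()[2]
    f,w=pick(np.array(xy),12,yaw); print('weight',f+f0,w,r.current_ee_pos(),flush=True)
    r.movel([*xy,200],velocity=200); place(p,45,np.arctan2(d[1],d[0]))
go([551,-300],430,0);s=cam('wrist');save(s,'w6');np.savez('w6.npz',**s)
go([560,60],430,0);t=cam('wrist');save(t,'w7');np.savez('w7.npz',**t)
print(r.current_time_s())
cv2.imwrite('pics/w67.png',np.hstack([cv2.resize(cv2.imread('pics/w6.png')[:210,150:350],None,fx=2,fy=2),cv2.resize(cv2.imread('pics/w7.png')[:210,130:330],None,fx=2,fy=2)]))
E
```

```text
weight 6.899989229134765 57.64805568721025 [550.34674523 175.8925583   86.8699188 ]
weight 5.707179048250926 57.71040854633338 [605.73736233 247.49490068  86.88065755]
74.6667
```

View pics/w67.png

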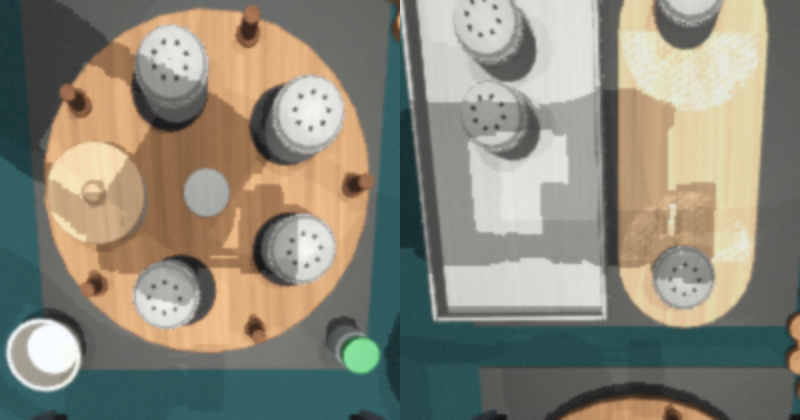

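```bash
python3 - <<'E'
from h import *
np.set_printoptions(precision=1,suppress=True)
s=dict(np.load('w6.npz'))
c=plane(s,[[253.5,95.7]],45)[0,:2]
pp=np.array([[93,283],[256,332],[361,183],[251,18],[70,95]])/2+[150,0]
P=plane(s,pp,90)[:,:2]-c
th=np.mean([(np.degrees(np.arctan2(p[1],p[0]))-216-72*k+180)%360-180 for k,p in enumerate(P)])
k=plane(s,[[197,95.7]],113)[0,:2]-c; print(c,'rot',th,np.hypot(*P.T),'salt',np.degrees(np.arctan2(k[1],k[0]))%360)
S=plane(s,[[232.5,146.5],[301,124],[306,54.5],[236,30]],129)[:,:2]-c
for i in range(4):
    a=np.radians(252+72*i+th); print(i,S[i]+c,np.hypot(*(S[i]-95*np.array([np.cos(a),np.sin(a)]))))
b=cam('scene');save(b,'scene9');print(r.current_force(),r.current_gripper_width())
E
```

```text
[ 551.6 -188.7] rot 2.24612914578388 [131.9 134.8 133.7 134.8 135.9] salt 182.80298212493904
0 [ 516.2 -275.6] 10.560381772488347
1 [ 629.9 -239. ] 2.54479027333917
2 [ 633.3 -134.1] 8.28472728438023
3 [525.3 -99.7] 6.598063668174808
[-1.6  0.1 -0.2] 91.3480973169864
```

View pics/scene9.png

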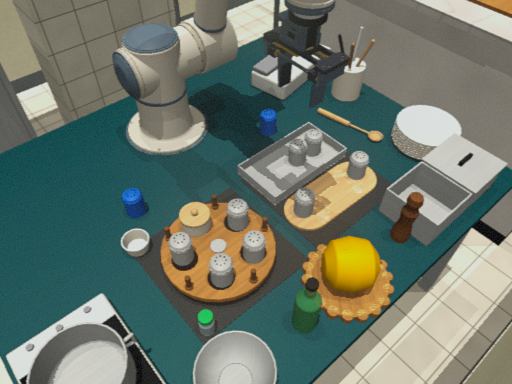

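```bash
python3 -c "
from cell import r
r.close_job();print(r.current_time_s())"
```

```text
the job is handed in; nothing more can be done
the job is handed in; nothing more can be done
```

The job is done and handed in at about 75 s of the 210 s allowed; no verdict is reported, so success rests on the checks below.

- **Carousel:** I turned it about 104° anticlockwise by pushing one gallery post, so the salt crock faces the front. The last wrist view puts it 2–3° off (limit 9.7°).
- **Weighing:** The four carousel shakers read 5.9, 1.8, 5.7 and 1.7 N. The two light ones now stand upright in the refill tray, and the two heavy ones went back on their pads.
- **Spares:** I filled the two empty bays with spares that weighed 6.9 and 5.7 N. One of them had been knocked to the edge of the board during the run, so I used that one first. The other two spares remain upright on the board.
- **Final positions:** All four bay shakers are upright, 3–11 mm from their pad centres (limit 25 mm).
- **Bystanders:** In the last overview picture, the glass jar, the ramekin and the blue look-alikes appear where they started, judged by eye, and the gripper was clear of everything.

No check failed. The 5.7 N reading is slightly below the 5.9 N expected for a full spare, probably force-sensor offset. The wrist-view positions are accurate to a few mm; post radii read 132–136 mm where 138 mm is true.

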